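# Cap the beaker with the clean lid, using the sprung tongs

## Task

The black jar lid drying on the wire rack is freshly sterilised, so fingers must not touch it: pick up the sprung tongs, squeeze them round the lid's edge, and carry the lid over to the black beaker on the wooden board. Set it gently, level and centred on the beaker's mouth, not dropping it, and let go with the tongs. Then lay the tongs down flat on the worktop, the same way up as before and clear of the beaker; leave the beaker standing where it is, and leave the sink stopper and the teaspoon alone.

Things in the scene. Friction and masses are not known exactly. Their poses are not given: they have to be found in the camera images.
- tongs: Sprung steel tongs with white plastic jaws, lying flat, 220 mm long, 108 mm over the jaws, 30 mm high, 120 g. Origin: on the underside, midway between the arms at the finger pads, the place to hold them. x points along the tongs to the jaws, z up; the arms pivot at x = -95 mm. With the pads held about 55 mm apart the tongs can be carried open; let out, they spring open.
- tongs_grip (a point): Midway between the two finger pads, 18 mm above the underside. Pads: upright faces 46 mm long in x, 6 to 28 mm above the underside, 60 mm apart over the outside at rest, 46 mm when closed on the lid; hold them across y. The spring pushes out with about 9 N a pad at rest, 13 N closed on the lid; a grip of 20 to 35 N holds the lid.
- tongs_jaws (a point): Centre of the jaws' hollow at the level of the underside, 80 mm ahead of the tongs' origin; the lid's centre belongs here. The jaws are 26 mm high and at rest 100 mm apart inside, so they go down round the 74 mm lid from above with 13 mm to spare each side. They grip the lid's edge; keep them about 3 mm above what the lid lies on.
- tongs_left (a joint): How far each arm of the tongs is squeezed inward (rad, both arms move alike): 0 at rest (open), about 0.077 with the jaws closed on the 74 mm lid, more if they close on nothing (stop at 0.125).
- lid: Plain black jar lid, a disc 74 mm in diameter and 15 mm high, 30 g, top up, lying loose on the wire rack. Its underside is practically flat. Origin: centre of the underside; z up.
- beaker: Small black beaker standing open end up on the wooden board, 60 mm high, 69 mm across the mouth, 250 g, loose. Origin: centre of the underside; z up; the rim is 60 mm above it.
- rack: Flat wire cooling rack, 290 x 214 mm, 5 mm thick, fixed on a white slab 300 x 225 mm, 14 mm thick, so that its top is 19 mm above the worktop. Origin: centre of the underside; its long side runs along its own y.
- board: Light wooden board, 220 mm (its x) x 190 mm (its y), 14 mm thick, fixed. Origin: centre of the underside.
- stopper: Black rubber sink stopper with a small knob, 47 mm in diameter, 22 mm high, at the end of the rack away from the robot; not needed. Origin: centre of the underside.
- teaspoon: Teaspoon 130 mm long and 11 mm high lying on the board beyond the beaker; not needed. Origin: middle of the underside.
There are look-alikes about, which are no part of the job. What is shaped like the lid but blue or pink is not meant.

How it is judged:
On the way, in this order (a step that is already met when the one before it is completed fails the run):
1. the lid is lifted clear of the rack in the tongs (height (world z) of lid above 0.05 m and contact force between tongs and lid above 0.3 N and contact force between lid and rack below 0.05 N), for 0.2 s.
2. the lid lies level and centred on the beaker and the tongs have let go of it (horizontal distance between lid and beaker below 0.014 m and z of lid in the frame of beaker between 0.055 and 0.066 m and angle between lid's own z axis and vertical below 0.12 rad and angle between beaker's own z axis and vertical below 0.1 rad and contact force between tongs and lid below 0.05 N), for 0.2 s.
At the end, for the whole second after the job is handed in: The lid lies at rest on the beaker's mouth, within 14 mm of centred and 0.12 rad of level, free of the tongs; the beaker stands upright within 30 mm of where it started; the tongs lie flat (within 0.1 rad, same way up, no more than 20 mm up), at rest, let go, and not touching beaker or lid (all of step 2 and distance of beaker from where it was at the start of the episode below 0.03 m and linear speed of each of lid, tongs below 0.02 m/s and height (world z) of tongs below 0.02 m and angle between tongs's own z axis and vertical below 0.1 rad and contact force between tongs and beaker below 0.05 N and contact force between tongs and the fingers below 0.05 N).
It fails at once if the robot's fingers or arm touch the lid (contact force between any of the fingers, the arm and lid above 0.3 N).
It fails at once if the lid falls free from more than about 20 mm above the beaker's rim (z of lid in the frame of beaker above 0.08 m and contact force between lid and anything else below 0.002 N).
It fails at once if the beaker is tipped by more than 0.35 rad (angle between beaker's own z axis and vertical above 0.35 rad).
It fails at once if the sink stopper or the teaspoon is moved more than 30 mm (distance of any of stopper, teaspoon from where it was at the start of the episode above 0.03 m).
It also fails if it takes over 59 s, if anything falls off the work surface, if the arm or the gripper's body presses on something with over 40 N, if the wrist force passes 120 N, or if a joint passes its speed limit or range.

## Robot

A 6-joint arm with a two-finger parallel gripper is mounted at the origin on a cart in front of the work surface, level with it; the furniture and walls round the work are solid. World frame = base frame: x ahead of the robot, y to its left, z up, the work surface at z = 0. Lengths are in m, angles in rad, forces in N, time in s.
With the tool pointing down it reaches from about 0.35 to 0.925 m from the base axis. Payload 6.4 kg.
Tool frame: the origin (TCP) lies on the centre line of the jaws, within the pads' length; the fingertips stand 14 mm ahead of it and the grasp point (between the pads) lies 5 mm behind it; z points along the fingers, y is the line along which they close (so a half turn about z gives the same grasp; the last joint's range is limited). The gripper opens to 85 mm and grips with 20 to 120 N. Pads are 22 mm wide; open, the fingers measure 114 mm over their backs; the gripper's body (76 mm by 85 mm) begins 54 mm behind the grasp point. The pads swing forward as they close: fully open they stand 13 mm farther back than shut.
Start: joints at [-1.366, 0.245, 1.558, -0, 1.339, -0.174], TCP at [0.24, -0.604, 0.21] pointing down, gripper open.
Joint ranges: [-3.13, 3.13], [-1.02, 2.26], [0.13, 2.54], [-0.95, 4.09], [0.21, 2.88], [-2.74, 2.74]. Speed limits (rad/s): [2.57, 2.57, 3.14, 3.14, 3.14, 3.14].

## Interface

Orientations are given as a unit quaternion [x, y, z, w].
In Python, from cell import monitor, grab_frame, close_job gives the robot as it stands.
- The arm moves only by the shell command python3 -m inch 'ROWS'. ROWS is JSON, a list of rows, each an object of numbers: "jaw": the closure, from -1 (fully open) to 1 (shut); "x", "y", "z": the shift along the tool's x, y, z in m; "wx", "wy", "wz": the turn, a rotation vector about the tool's x, y, z in degrees. A call has 1 to 10 rows; each row shifts and turns the commanded pose from where the row before left it, along the tool's axes as they then stand; what a row does not reach is not made up. A row lasts 1/12 s, in which the tool goes at most 41.7 mm and 7.16 degrees, less where a joint would pass 70% of its speed; a pose out of reach is approached as far as the arm can. A call with a gripper value outside its range is refused whole. The fingers move at their own pace and stop on an object; the grip force is fixed at half the most. Time passes only in rows, so rows that do not move let the fingers close. It gives the time, the measured TCP pose, the force, the opening and the grip force at its end, in the units of the state.
- monitor.get_state(): the state, without advancing time (a new reading comes with each control period).
- grab_frame(name): name is "scene" or "top" or "wrist"; returns a dict with "frame" (480x640x3 uint8, blue, green, red), "vfov" (degrees; the focal length in pixels is half the picture's height over the tangent of half this angle, whatever the lens; pixels are square), "cx", "cy" (the principal point, pixels), "R" (3x3) and "t" (3): a world point X has camera coordinates R X + t. Camera axes: x right, y down, z forward; pixel columns grow to the right and rows downward; lengths in m; the calibration is good to about 2 mm. A picture is of the moment at which its call begins. There is no depth.
- close_job(): hands the job in; it is judged then, once.
The state is a dict: "clock": time; "joint_positions": joint angles; "dq": joint speeds; "tau": joint torques, N m; "ee_pos": TCP position; "eef_rot": TCP orientation; "contact_force": force on the tool from outside, world axes, zero at the start; "torque": the same for the moment, N m; "width": finger opening in m; "grip_force": force on a finger pad.
Only numpy, scipy, OpenCV 4.12 (cv2) and the standard library are available. Lean on these libraries where they do the work, as an engineer would, in place of code of your own. Each camera call takes 0.05 s, during which the arm holds its last target. There are 200 camera calls.

## Working session

There is one attempt and no reset: what is moved stays moved. The work goes in short steps, Python scripts to look and compute and a shell command to move; the robot and the scene stay as the last step left them, time stands still between calls to the robot, and variables do not carry over. Pictures are saved under pics/ and viewed, at most 10 in all, crops included, and the job is handed in when it is done.

```bash
mkdir -p pics; ls; python3 - <<'E'
from cell import monitor, grab_frame
import cv2,numpy as np,pickle
s=monitor.get_state();print({k:np.round(v,4).tolist() for k,v in s.items()})
d={}
for n in("scene","top"):
    f=grab_frame(n);d[n]=f;cv2.imwrite(f"pics/{n}0.png",f["frame"]);print(n,f["vfov"],f["cx"],f["cy"],np.round(f["R"],3).tolist(),np.round(f["t"],3))
pickle.dump(d,open("f0.pkl","wb"))
E
```

```text
pics
{'clock': 0.0, 'joint_positions': [-1.3661, 0.2458, 1.559, -0.0, 1.3387, -0.1741], 'dq': [-0.0007, 0.001, -0.0011, 0.0005, -0.0009, 0.003], 'tau': [-0.0007, -42.951, -32.6133, -0.0003, 0.0052, -0.0], 'ee_pos': [0.2402, -0.6033, 0.209], 'eef_rot': [0.9821, 0.1883, -0.0, -0.001], 'contact_force': [0.2876, -0.1771, 0.5463], 'torque': [0.0109, 0.0021, 0.0129], 'grip_force': 0.0, 'width': 0.0856}
scene 57.68576318122604 318.7429934510895 242.7654127766995 [[-0.824, -0.567, 0.013], [-0.293, 0.406, -0.865], [0.486, -0.716, -0.501]] [0.463 0.215 0.747]
top 55.299762986259545 321.69351733722954 247.1811480228356 [[-0.026, -1.0, 0.004], [-0.987, 0.025, -0.157], [0.157, -0.008, -0.988]] [0.014 0.54  0.912]
```

View pics/top0.png

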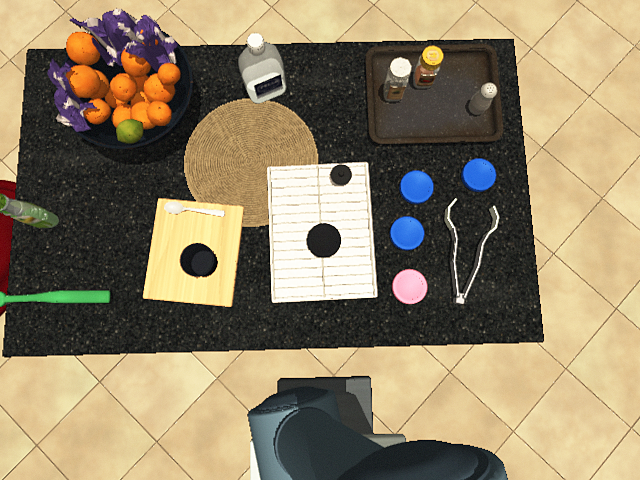

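View pics/scene0.png

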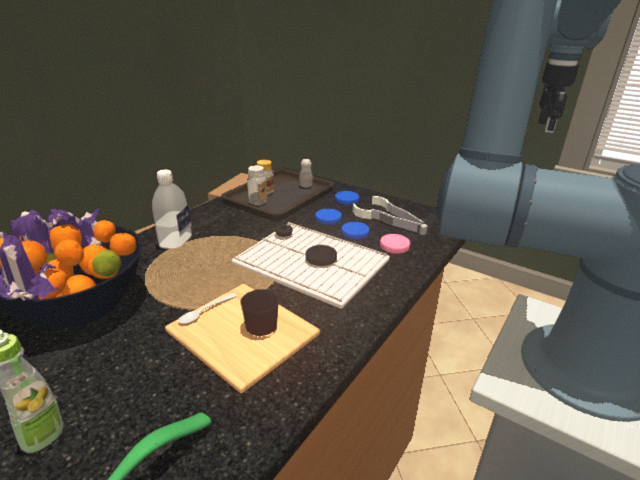

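Top view: the black candidates are the 74 mm disc on the rack (324,240), the knobbed stopper at the rack's far end (341,175) and the open beaker on the board (198,260). The blue discs are at (417,186), (479,175) and (407,233), and the pink one at (410,287). The lid is the plain disc at (324,240). The tongs have their pivot at about (460,300) and their jaws at about (452,205) and (494,210). I'll confirm in a crop and measure.

```bash
cat > h.py <<'E'
import numpy as np,cv2
def K(f):
    F=240/np.tan(np.radians(f["vfov"])/2);return np.array([[F,0,f["cx"]],[0,F,f["cy"]],[0,0,1]])
def ray(f,uv,z):
    R=np.array(f["R"]);t=np.array(f["t"]);c=-R.T@t
    uv=np.atleast_2d(uv).astype(float);d=(R.T@np.linalg.inv(K(f))@np.c_[uv,np.ones(len(uv))].T).T
    return (c+d*((z-c[2])/d[:,2])[:,None])[:,:2]
def proj(f,X):
    p=(K(f)@(np.array(f["R"])@np.atleast_2d(X).T+np.array(f["t"])[:,None])).T;return p[:,:2]/p[:,2:]
def grasp_rows(state): pass
E
python3 - <<'E'
import pickle,cv2,numpy as np
from h import *
d=pickle.load(open("f0.pkl","rb"));f=d["top"];im=f["frame"]
cv2.imwrite("pics/crop1.png",cv2.resize(im[150:320,260:520],None,fx=3,fy=3,interpolation=cv2.INTER_CUBIC))
g=im.max(2)
def blob(mask,x0,y0,x1,y1):
    m=np.zeros_like(mask);m[y0:y1,x0:x1]=mask[y0:y1,x0:x1]
    n,l,s,c=cv2.connectedComponentsWithStats(m);i=1+np.argmax(s[1:,4])
    k=max(cv2.findContours((l==i).astype(np.uint8),0,1)[0],key=len)[:,0,:]
    return s[i],c[i],k
for nm,box,th,z in(("lid",(295,210,355,272),70,.03),("beaker",(170,232,225,286),90,.074),("stopper",(325,162,357,190),70,.03)):
    s,c,k=blob((g<th).astype(np.uint8),*box);w=ray(f,k,z);(cx,cy),r=cv2.minEnclosingCircle(w.astype(np.float32));print(nm,s,c,"world",cx,cy,r,"mean",ray(f,c,z))
for nm,p,z in(("board",[(158,198),(243,206),(234,305),(145,299)],.014),("rack",[(268,164),(368,162),(377,297),(272,302)],.014)):
    w=ray(f,p,z);print(nm,w.round(3).tolist(),w.mean(0))
E
```

```text
lid [307 223  34  34 906] [323.42825607 239.97350993] world 0.5572508573532104 -0.0032004835084080696 0.03683703765273094 mean [[ 0.55703513 -0.00399548]]
beaker [180 243  38  34 975] [198.21333333 260.03076923] world 0.5149568915367126 0.24791359901428223 0.037812527269124985 mean [[0.51483989 0.24838254]]
stopper [330 165  21  20 327] [340.63608563 174.35168196] world 0.7006213068962097 -0.04503721371293068 0.023109067231416702 mean [[ 0.70038987 -0.04507458]]
board [[0.662, 0.354], [0.639, 0.169], [0.426, 0.187], [0.443, 0.375]] [0.54245856 0.27125145]
rack [[0.733, 0.114], [0.733, -0.107], [0.435, -0.114], [0.43, 0.108]] [ 5.82635622e-01 -4.95203901e-05]
```

View pics/crop1.png

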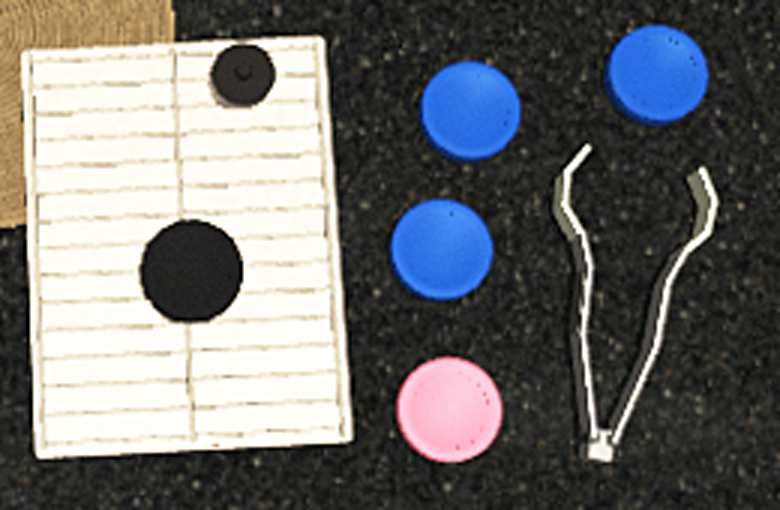

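The crop confirms it: the plain black 74 mm disc at crop (191,270) is the lid, and the one with the knob at crop (243,75) is the stopper. On the tongs, the pivot is at crop (600,445), the jaw apexes at (560,200) and (715,205), and the tips at (588,148) and (703,170).

```bash
cat >> h.py <<'E'
from scipy.spatial.transform import Rotation as Ro
def plan(s,target,yaw):
    R=Ro.from_quat(s["eef_rot"]).as_matrix();y0=np.degrees(np.arctan2(R[1,0],R[0,0]))
    c,si=np.cos(np.radians(yaw)),np.sin(np.radians(yaw));Rn=np.array([[c,si,0],[si,-c,0],[0,0,-1]])
    d=np.array(target)-s["ee_pos"]
    print("yaw now %.2f  wz %.2f  shift(after turn) mm"%(y0,y0-yaw),(Rn.T@d*1e3).round(1),"tilt",R[:,2].round(4),"F",np.round(s["contact_force"],1),"w",s["width"],"t",s["clock"])
E
python3 - <<'E'
import pickle
from h import *
from cell import monitor
f=pickle.load(open("f0.pkl","rb"))["top"]
P=np.array([(600,445),(560,200),(715,205),(588,148),(703,170)])/3+[260,150]-1/3
w=ray(f,P,.028);print(w.round(4))
m=w[1:3].mean(0);t=w[3:].mean(0)
for q in(m,t):
    a=q-w[0];print(np.linalg.norm(a),np.degrees(np.arctan2(a[1],a[0])))
a=(m+t)/2-w[0];a/=np.linalg.norm(a);o=(w[0]+a*.095);o2=m-a*.08;print(o,o2)
plan(monitor.get_state(),[*((o+o2)/2),.12],np.degrees(np.arctan2(a[1],a[0])))
E
```

```text
[[ 0.4277 -0.2844]
 [ 0.6022 -0.2685]
 [ 0.5958 -0.379 ]
 [ 0.6399 -0.2913]
 [ 0.6216 -0.3726]]
0.1757620355931333 -12.94798788746398
0.20854085979834042 -13.182304374555251
[ 0.52023235 -0.30587231] [ 0.52106244 -0.30566467]
yaw now 21.70  wz 34.78  shift(after turn) mm [ 205.8 -353.4   89.1] tilt [-4.0e-04  1.7e-03 -1.0e+00] F [ 0.4 -1.   0.3] w 0.08553110196022713 t 0.1
```

```bash
python3 -m inch '[{"jaw":-1,"wz":7},{"wz":7},{"wz":7},{"wz":7},{"wz":6.8},{"x":0.018,"y":-0.032},{"x":0.018,"y":-0.032},{"x":0.018,"y":-0.032},{"x":0.018,"y":-0.032},{"x":0.018,"y":-0.032}]' && python3 -m inch '[{"x":0.018,"y":-0.032},{"x":0.018,"y":-0.032},{"x":0.018,"y":-0.032},{"x":0.018,"y":-0.032},{"x":0.018,"y":-0.032},{"x":0.018,"y":-0.032},{"x":0.008,"y":-0.001,"z":0.03},{"z":0.03},{"z":0.03},{}]'
python3 - <<'E'
from h import *
from cell import *
s=monitor.get_state();plan(s,[.5206,-.3058,.10],-13.08)
f=grab_frame("wrist");cv2.imwrite("pics/w1.png",f["frame"])
import pickle;pickle.dump(f,open("w1.pkl","wb"))
E
```

```text
yaw now 21.70  wz 34.78  shift(after turn) mm [ 205.7 -353.3  109.1] tilt [-4.0e-04  1.7e-03 -1.0e+00] F [ 0.4 -1.   0.3] w 0.08553110196022713 t 0.1validation failed for argument at $[0]...
```

View pics/w1.png

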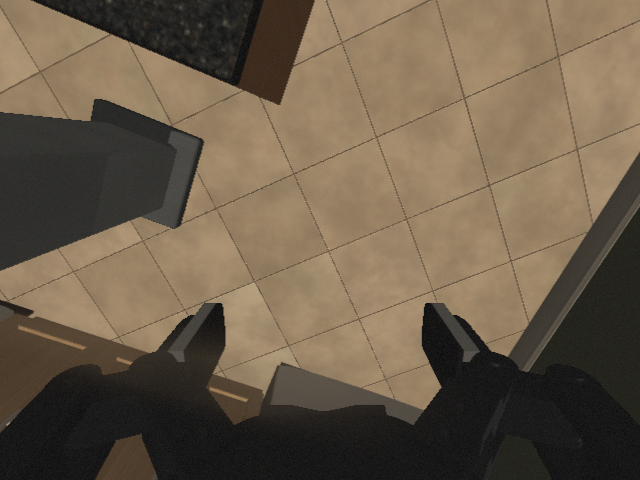

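The move was refused, so the wrist picture shows only floor from the start pose and the fingers at about (205,345) and (445,345). The rows probably need every key.

```bash
python3 -m inch '[{"jaw":-1,"x":0,"y":0,"z":0,"wx":0,"wy":0,"wz":7},{"jaw":-1,"x":0,"y":0,"z":0,"wx":0,"wy":0,"wz":7},{"jaw":-1,"x":0,"y":0,"z":0,"wx":0,"wy":0,"wz":7},{"jaw":-1,"x":0,"y":0,"z":0,"wx":0,"wy":0,"wz":7},{"jaw":-1,"x":0,"y":0,"z":0,"wx":0,"wy":0,"wz":6.8}]' || python3 -m inch --help
```

```text
clock: 0.57
ee_pos: [0.2403, -0.6037, 0.2096]
eef_rot: [0.993, -0.117, -0.0, -0.0]
contact_force: [-0.4, 0.5, -0.2]
width: 0.085
grip_force: 0.0
```

```bash
python3 -m inch '[{"jaw":-1,"x":0.018,"y":-0.032,"z":0,"wx":0,"wy":0,"wz":0},{"jaw":-1,"x":0.018,"y":-0.032,"z":0,"wx":0,"wy":0,"wz":0},{"jaw":-1,"x":0.018,"y":-0.032,"z":0,"wx":0,"wy":0,"wz":0},{"jaw":-1,"x":0.018,"y":-0.032,"z":0,"wx":0,"wy":0,"wz":0},{"jaw":-1,"x":0.018,"y":-0.032,"z":0,"wx":0,"wy":0,"wz":0},{"jaw":-1,"x":0.018,"y":-0.032,"z":0,"wx":0,"wy":0,"wz":0},{"jaw":-1,"x":0.018,"y":-0.032,"z":0,"wx":0,"wy":0,"wz":0},{"jaw":-1,"x":0.018,"y":-0.032,"z":0,"wx":0,"wy":0,"wz":0},{"jaw":-1,"x":0.018,"y":-0.032,"z":0,"wx":0,"wy":0,"wz":0},{"jaw":-1,"x":0.018,"y":-0.032,"z":0,"wx":0,"wy":0,"wz":0}]' && python3 -m inch '[{"jaw":-1,"x":0.026,"y":-0.033,"z":0,"wx":0,"wy":0,"wz":0},{"jaw":-1,"x":0,"y":0,"z":0.035,"wx":0,"wy":0,"wz":0},{"jaw":-1,"x":0,"y":0,"z":0.035,"wx":0,"wy":0,"wz":0},{"jaw":-1,"x":0,"y":0,"z":0.03,"wx":0,"wy":0,"wz":0},{"jaw":-1,"x":0,"y":0,"z":0,"wx":0,"wy":0,"wz":0},{"jaw":-1,"x":0,"y":0,"z":0,"wx":0,"wy":0,"wz":0}]'
python3 - <<'E'
from h import *
from cell import *
s=monitor.get_state();plan(s,[.5206,-.3058,.10],-13.08)
f=grab_frame("wrist");cv2.imwrite("pics/w2.png",f["frame"])
import pickle;pickle.dump(f,open("w2.pkl","wb"))
E
```

```text
clock: 1.4
ee_pos: [0.489, -0.3313, 0.2099]
eef_rot: [0.993, -0.114, -0.0, -0.0]
contact_force: [0.2, -0.6, 0.5]
width: 0.085
grip_force: 0.0
clock: 1.9
ee_pos: [0.5196, -0.306, 0.1084]
eef_rot: [0.993, -0.114, -0.002, -0.001]
contact_force: [-0.2, -0.8, 0.8]
width: 0.0855
grip_force: 0.0
yaw now -13.09  wz -0.01  shift(after turn) mm [ 0.9 -0.4  8.4] tilt [-0.0033  0.003  -1.    ] F [-0.2 -0.8  0.8] w 0.08552955275119142 t 1.9
```

View pics/w2.png

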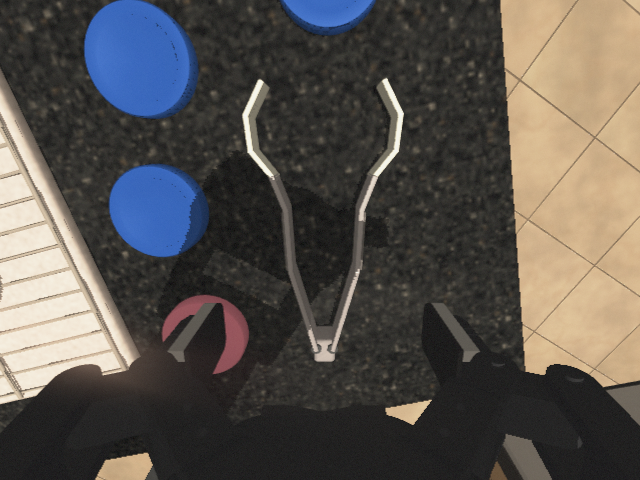

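The wrist view shows the tongs in line with the gripper: pivot (324,345), jaws' outside (244,118) and (404,115), tips (263,82) and (384,80). The pads are at about (289,237) and (360,240). The pink disc lies under the left finger's side. I'll refine from these.

```bash
python3 - <<'E'
import pickle
from h import *
from cell import monitor
f=pickle.load(open("w2.pkl","rb"))
w=ray(f,[(324,335),(244,118),(404,115),(263,82),(384,80),(289,237),(360,240)],.028);print(w.round(4))
m=w[1:3].mean(0);t=w[3:5].mean(0)
for q in(m,t):
    a=q-w[0];print(np.linalg.norm(a),np.degrees(np.arctan2(a[1],a[0])))
a/=np.linalg.norm(a);print(w[0]+a*.095,m-a*.08,"padmid",w[5:].mean(0))
t=pickle.load(open("f0.pkl","rb"))["top"]
s=np.array([.5206,-.3058])
c,si=np.cos(np.radians(-13.1)),np.sin(np.radians(-13.1));d=w[5:].mean(0)-s;print("pad mid off along/across",d@[c,si],d@[-si,c])
p=ray(f,[(205,332)],.0125);print("pink",p)
E
```

```text
[[ 0.4438 -0.2888]
 [ 0.6202 -0.2739]
 [ 0.5973 -0.3803]
 [ 0.6388 -0.2927]
 [ 0.6217 -0.3709]
 [ 0.5318 -0.2821]
 [ 0.5174 -0.3339]]
0.1693299571791319 -13.077772692229296
0.1913109844767672 -12.999448211158393
[ 0.53638106 -0.31014758] [ 0.5308041  -0.30909766] padmid [ 0.5245945  -0.30801285]
pad mid off along/across 0.004392090932698824 -0.0012499075040279019
pink [[ 0.46092162 -0.18530302]]
```

```bash
python3 -m inch '[{"jaw":-1,"x":0.002,"y":0,"z":0.03,"wx":0,"wy":0,"wz":0},{"jaw":-1,"x":0,"y":0,"z":0.03,"wx":0,"wy":0,"wz":0},{"jaw":-1,"x":0,"y":0,"z":0.018,"wx":0,"wy":0,"wz":0},{"jaw":-1,"x":0,"y":0,"z":0.008,"wx":0,"wy":0,"wz":0},{"jaw":-1,"x":0,"y":0,"z":0.005,"wx":0,"wy":0,"wz":0},{"jaw":-1,"x":0,"y":0,"z":0,"wx":0,"wy":0,"wz":0},{"jaw":-1,"x":0,"y":0,"z":0,"wx":0,"wy":0,"wz":0},{"jaw":-1,"x":0,"y":0,"z":0,"wx":0,"wy":0,"wz":0}]'
```

```text
clock: 2.62
ee_pos: [0.5239, -0.3086, 0.0213]
eef_rot: [0.993, -0.114, 0.002, 0.001]
contact_force: [-0.3, 0.2, 0.5]
width: 0.0852
grip_force: 0.0
```

```bash
python3 -m inch '[{"jaw":-1,"x":0,"y":-0.002,"z":0.005,"wx":0,"wy":0,"wz":0},{"jaw":-0.4,"x":0,"y":0,"z":0,"wx":0,"wy":0,"wz":0},{"jaw":-0.4,"x":0,"y":0,"z":0,"wx":0,"wy":0,"wz":0},{"jaw":-0.4,"x":0,"y":0,"z":0,"wx":0,"wy":0,"wz":0},{"jaw":-0.4,"x":0,"y":0,"z":0,"wx":0,"wy":0,"wz":0}]';python3 -m inch '[{"jaw":-0.285,"x":0,"y":0,"z":0,"wx":0,"wy":0,"wz":0},{"jaw":-0.285,"x":0,"y":0,"z":0,"wx":0,"wy":0,"wz":0},{"jaw":-0.285,"x":0,"y":0,"z":0,"wx":0,"wy":0,"wz":0},{"jaw":-0.285,"x":0,"y":0,"z":0,"wx":0,"wy":0,"wz":0}]'
```

```text
clock: 3.03
ee_pos: [0.5232, -0.3055, 0.0142]
eef_rot: [0.993, -0.114, 0.0, 0.0]
contact_force: [-0.8, -0.5, 1.0]
width: 0.06
grip_force: 0.0
clock: 3.37
ee_pos: [0.5231, -0.3056, 0.0141]
eef_rot: [0.993, -0.114, 0.0, -0.0]
contact_force: [0.0, -0.8, -0.2]
width: 0.0553
grip_force: 0.0
```

```bash
python3 - <<'E'
from cell import *
import cv2
cv2.imwrite("pics/w3.png",grab_frame("wrist")["frame"]);s=monitor.get_state();print(s["grip_force"],s["width"])
E
```

```text
0.0 0.055038234779719926
```

View pics/w3.png

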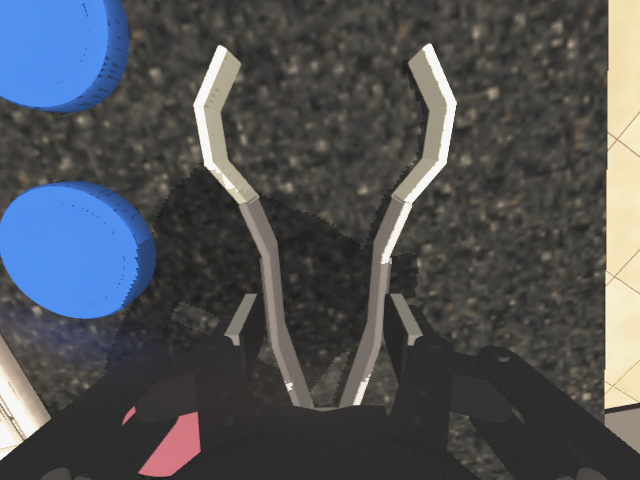

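The wrist view shows that the fingers (inner tip edges (250,295)–(235,340) and (393,295)–(415,340)) haven't touched the arms. They sit behind the pad faces, which run from about (265,243) to (275,320). So they're too far back, and I'll compute by how much.

```bash
python3 - <<'E'
from h import *
from cell import *
f=grab_frame("wrist");s=monitor.get_state();p=np.array(s["ee_pos"]);print(p)
R=Ro.from_quat(s["eef_rot"]).as_matrix();x=R[:2,0];y=R[:2,1]
for nm,uv,z in(("tongs jaw corners L f/b, R f/b (top outer edge)",[(195,103),(207,163),(456,102),(446,163)],.028),("tips",[(220,45),(429,44)],.028),("jaw/arm joint",[(241,201),(411,203)],.028),("pad ends top outer L f/b,R f/b",[(263,243),(272,322),(390,262),(381,322)],.029),
 ("finger tip edges",[(250,295),(235,340),(393,295),(415,340)],.006)):
    w=ray(f,uv,z)-p[:2];print(nm,[(round(a@x*1e3,1),round(a@y*1e3,1)) for a in w])
print("tcp,+11,-11 tips z=.005",proj(f,[[*(p[:2]+k*x),.005] for k in(0,.011,-.011)]).round(0).tolist())
E
```

```text
[ 0.52312694 -0.30550763  0.01405643]
tongs jaw corners L f/b, R f/b (top outer edge) [(np.float64(90.2), np.float64(-52.9)), (np.float64(66.1), np.float64(-50.3)), (np.float64(90.5), np.float64(55.2)), (np.float64(66.0), np.float64(53.6))]
tips [(np.float64(111.5), np.float64(-40.6)), (np.float64(111.7), np.float64(42.1))]
jaw/arm joint [(np.float64(49.4), np.float64(-36.7)), (np.float64(48.5), np.float64(39.7))]
pad ends top outer L f/b,R f/b [(np.float64(30.1), np.float64(-27.7)), (np.float64(-11.0), np.float64(-25.4)), (np.float64(20.7), np.float64(31.6)), (np.float64(-11.0), np.float64(28.9))]
finger tip edges [(np.float64(-7.1), np.float64(-40.9)), (np.float64(-35.9), np.float64(-51.6)), (np.float64(-7.1), np.float64(39.2)), (np.float64(-35.9), np.float64(53.8))]
tcp,+11,-11 tips z=.005 [[323.0, 283.0], [323.0, 264.0], [323.0, 301.0]]
```

```bash
python3 - <<'E'
from h import *
from cell import *
f=grab_frame("wrist");s=monitor.get_state();p=np.array(s["ee_pos"])
R=Ro.from_quat(s["eef_rot"]).as_matrix();C=np.array(f["R"]);c=-C.T@np.array(f["t"])
print("cam in tool",(R.T@(c-p)*1e3).round(1),"axis in tool",(R.T@C[2]).round(3),"vfov",f["vfov"])
for z in(.000,.01,.02,.04,.06,.08):
    print(z,proj(f,[[*(p[:2]+xx*R[:2,0]-yy*R[:2,1]),z] for yy in(.0275,.0355) for xx in(.011,-.011)]).round(0).tolist())
t=grab_frame("scene");u=proj(t,[p])[0];print(u,proj(t,[[*p[:2],.1]]))
u=u.astype(int);a,b=max(u[0]-65,0),max(u[1]-70,0)
cv2.imwrite("pics/s1.png",cv2.resize(t["frame"][b:b+100,a:a+130],None,fx=6,fy=6,interpolation=cv2.INTER_CUBIC))
E
```

```text
cam in tool [  73.8    0.4 -164.1] axis in tool [-0.289 -0.002  0.957] vfov 71.11267178450308
0.0 [[274.0, 261.0], [276.0, 297.0], [260.0, 261.0], [262.0, 297.0]]
0.01 [[271.0, 267.0], [273.0, 305.0], [256.0, 267.0], [259.0, 305.0]]
0.02 [[268.0, 274.0], [271.0, 313.0], [253.0, 274.0], [255.0, 313.0]]
0.04 [[261.0, 291.0], [264.0, 334.0], [244.0, 291.0], [247.0, 334.0]]
0.06 [[252.0, 312.0], [256.0, 360.0], [232.0, 312.0], [236.0, 360.0]]
0.08 [[240.0, 341.0], [245.0, 395.0], [216.0, 341.0], [222.0, 395.0]]
[392.43228778 216.12170259] [[395.54831061 187.44619872]]
```

View pics/s1.png

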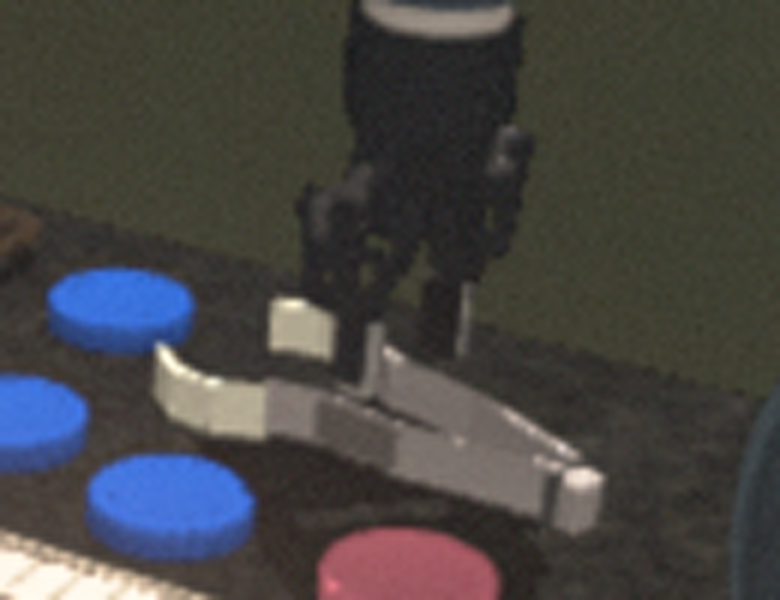

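In the scene crop both fingers end above the arms: the near tip at crop (358,395) is over the arm's top edge with the dark pad at (355,432) uncovered, and the far tip is at (445,355). The fingers are therefore too high, so I'll check the tip height against both cameras.

```bash
python3 - <<'E'
from h import *
from cell import *
s=monitor.get_state();p=np.array(s["ee_pos"]);print(p,s["width"],s["joint_positions"])
R=Ro.from_quat(s["eef_rot"]).as_matrix();t=grab_frame("scene")
u=proj(t,[p])[0].astype(int);o=u-[65,70]
for z in(0,.01,.02,.03,.04,.05,.08):
    q=proj(t,[[*(p[:2]+xx*R[:2,0]+yy*R[:2,1]),z] for yy in(-.0275,.0275) for xx in(.011,-.011)])
    print(z,((q-o)*6).round(0).tolist())
E
```

```text
[ 0.52313202 -0.30549968  0.01409121] 0.05476950246137257 [-7.15529506e-01  3.91036851e-01  1.77125993e+00  3.90484205e-05
  9.79335358e-01  1.08385373e+00]
0 [[333.0, 457.0], [370.0, 474.0], [409.0, 422.0], [445.0, 438.0]]
0.01 [[335.0, 438.0], [372.0, 455.0], [411.0, 404.0], [448.0, 419.0]]
0.02 [[337.0, 419.0], [374.0, 435.0], [413.0, 384.0], [450.0, 400.0]]
0.03 [[339.0, 399.0], [376.0, 415.0], [415.0, 365.0], [452.0, 381.0]]
0.04 [[341.0, 379.0], [378.0, 395.0], [417.0, 346.0], [455.0, 361.0]]
0.05 [[343.0, 359.0], [380.0, 375.0], [419.0, 326.0], [457.0, 341.0]]
0.08 [[348.0, 299.0], [387.0, 314.0], [426.0, 267.0], [464.0, 281.0]]
```

Both cameras put the fingertips at z ≈ 0.041 while the TCP reads 0.014. The tips therefore stand about 27 mm behind the reported TCP, whatever the note says, and x and y agree. I'll open and go down by vision, watching the force.

```bash
python3 -m inch '[{"jaw":-1,"x":0,"y":0.001,"z":0,"wx":0,"wy":0,"wz":0},{"jaw":-1,"x":0,"y":0,"z":0,"wx":0,"wy":0,"wz":0},{"jaw":-1,"x":0,"y":0,"z":0,"wx":0,"wy":0,"wz":0},{"jaw":-1,"x":0,"y":0,"z":0,"wx":0,"wy":0,"wz":0},{"jaw":-1,"x":0,"y":0,"z":0,"wx":0,"wy":0,"wz":0},{"jaw":-1,"x":0,"y":0,"z":0.005,"wx":0,"wy":0,"wz":0},{"jaw":-1,"x":0,"y":0,"z":0.005,"wx":0,"wy":0,"wz":0},{"jaw":-1,"x":0,"y":0,"z":0.005,"wx":0,"wy":0,"wz":0},{"jaw":-1,"x":0,"y":0,"z":0,"wx":0,"wy":0,"wz":0}]' ; python3 -m inch '[{"jaw":-1,"x":0,"y":0,"z":0.005,"wx":0,"wy":0,"wz":0},{"jaw":-1,"x":0,"y":0,"z":0.005,"wx":0,"wy":0,"wz":0},{"jaw":-1,"x":0,"y":0,"z":0,"wx":0,"wy":0,"wz":0},{"jaw":-1,"x":0,"y":0,"z":0,"wx":0,"wy":0,"wz":0}]'
```

```text
clock: 4.37
ee_pos: [0.5219, -0.3057, -0.0026]
eef_rot: [0.993, -0.114, -0.001, -0.001]
contact_force: [0.0, -0.3, -0.3]
width: 0.0857
grip_force: 0.0
clock: 4.7
ee_pos: [0.5226, -0.3062, -0.0115]
eef_rot: [0.993, -0.114, -0.0, -0.0]
contact_force: [-0.0, 0.4, 0.3]
width: 0.0854
grip_force: 0.0
```

```bash
python3 -m inch '[{"jaw":-1,"x":0,"y":0,"z":0.005,"wx":0,"wy":0,"wz":0},{"jaw":-1,"x":0,"y":0,"z":0.004,"wx":0,"wy":0,"wz":0},{"jaw":-1,"x":0,"y":0,"z":0,"wx":0,"wy":0,"wz":0},{"jaw":-0.4,"x":0,"y":0,"z":0,"wx":0,"wy":0,"wz":0},{"jaw":-0.4,"x":0,"y":0,"z":0,"wx":0,"wy":0,"wz":0},{"jaw":-0.4,"x":0,"y":0,"z":0,"wx":0,"wy":0,"wz":0},{"jaw":-0.4,"x":0,"y":0,"z":0,"wx":0,"wy":0,"wz":0}]';python3 -m inch '[{"jaw":-0.285,"x":0,"y":0,"z":0,"wx":0,"wy":0,"wz":0},{"jaw":-0.285,"x":0,"y":0,"z":0,"wx":0,"wy":0,"wz":0},{"jaw":-0.285,"x":0,"y":0,"z":0,"wx":0,"wy":0,"wz":0},{"jaw":-0.285,"x":0,"y":0,"z":0,"wx":0,"wy":0,"wz":0}]'
```

```text
clock: 5.28
ee_pos: [0.5233, -0.3068, -0.0194]
eef_rot: [0.993, -0.114, 0.0, 0.0]
contact_force: [0.1, -0.6, 2.5]
width: 0.06
grip_force: 8.0
clock: 5.62
ee_pos: [0.5239, -0.3071, -0.0185]
eef_rot: [0.993, -0.114, 0.001, 0.0]
contact_force: [-0.7, 0.9, 6.2]
width: 0.0548
grip_force: 11.0
```

Gripped, with an 11 N spring force at 54.8 mm. The 6 N upward force means the tips are just touching the worktop. I'll lift and look.

```bash
python3 -m inch '[{"jaw":-0.285,"x":0,"y":0,"z":-0.01,"wx":0,"wy":0,"wz":0},{"jaw":-0.285,"x":0,"y":0,"z":-0.02,"wx":0,"wy":0,"wz":0},{"jaw":-0.285,"x":0,"y":0,"z":-0.025,"wx":0,"wy":0,"wz":0},{"jaw":-0.285,"x":0,"y":0,"z":-0.025,"wx":0,"wy":0,"wz":0},{"jaw":-0.285,"x":0,"y":0,"z":-0.02,"wx":0,"wy":0,"wz":0},{"jaw":-0.285,"x":0,"y":0,"z":0,"wx":0,"wy":0,"wz":0},{"jaw":-0.285,"x":0,"y":0,"z":0,"wx":0,"wy":0,"wz":0},{"jaw":-0.285,"x":0,"y":0,"z":0,"wx":0,"wy":0,"wz":0}]'
python3 - <<'E'
from h import *
from cell import *
s=monitor.get_state();p=np.array(s["ee_pos"]);f=grab_frame("wrist");t=grab_frame("scene");u=proj(t,[p])[0].astype(int);o=u-[60,80];print(o)
a=cv2.resize(f["frame"],(520,390));b=cv2.resize(t["frame"][o[1]:o[1]+130,o[0]:o[0]+93],(279,390),interpolation=cv2.INTER_CUBIC)
cv2.imwrite("pics/l1.png",np.hstack([a,b]));cv2.imwrite("pics/l1w.png",f["frame"])
import pickle;pickle.dump((f,s),open("l1.pkl","wb"))
E
```

```text
clock: 6.28
ee_pos: [0.522, -0.3057, 0.0787]
eef_rot: [0.993, -0.114, -0.001, -0.001]
contact_force: [-0.4, -0.4, -0.9]
width: 0.0552
grip_force: 9.4
[335 114]
```

View pics/l1.png

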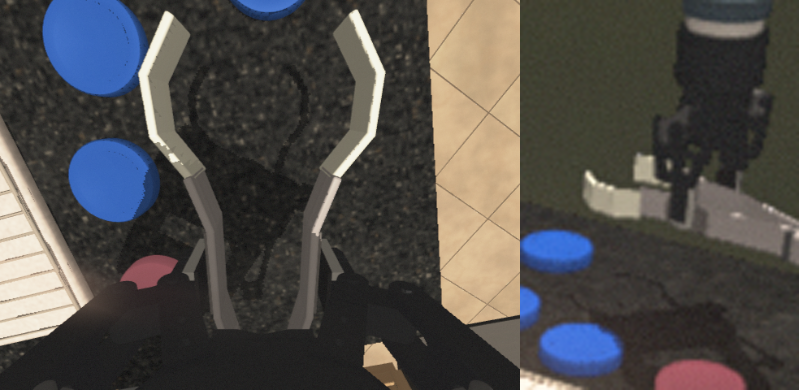

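The tongs are held open and level, with the fingers on the pads. In the wrist half the jaw corners are at (139,75), (152,138), (385,72) and (372,137), in units of 0.8125 px. Next, the jaw centre in the tool frame.

```bash
python3 - <<'E'
import pickle
from h import *
f,s=pickle.load(open("l1.pkl","rb"));p=np.array(s["ee_pos"]);R=Ro.from_quat(s["eef_rot"]).as_matrix()
P=np.array([(139,75),(152,138),(385,72),(372,137)])*640/520
for z in(.118,.123,.128):
    w=ray(f,P,z)-p[:2];q=np.c_[w@R[:2,0],w@R[:2,1]]*1e3;print(z,q.round(1).tolist(),q.mean(0).round(1))
off=q=None
a=np.array([.557,-.0037]);w=ray(f,P,.123)-p[:2];q=np.array([(w@R[:2,0]).mean(),(w@R[:2,1]).mean()])
plan(s,[*(a-R[:2,:2]@q),.0787],-13.09)
E
```

```text
0.118 [[90.9, -51.6], [65.1, -49.2], [91.9, 51.5], [65.4, 49.1]] [78.3 -0.1]
0.123 [[90.3, -49.5], [65.4, -47.2], [91.2, 49.4], [65.8, 47.2]] [78.2 -0. ]
0.128 [[89.6, -47.4], [65.8, -45.2], [90.5, 47.4], [66.1, 45.2]] [78.  0.]
yaw now -13.10  wz -0.01  shift(after turn) mm [-112.5 -302.1    0. ] tilt [-0.0018  0.0015 -1.    ] F [-0.4 -0.4 -0.9] w 0.05517643977464799 t 6.2833
```

```bash
python3 -m inch '[{"jaw":-0.285,"x":-0.0062,"y":-0.0168,"z":0,"wx":0,"wy":0,"wz":0},{"jaw":-0.285,"x":-0.0125,"y":-0.0336,"z":0,"wx":0,"wy":0,"wz":0},{"jaw":-0.285,"x":-0.0125,"y":-0.0336,"z":0,"wx":0,"wy":0,"wz":0},{"jaw":-0.285,"x":-0.0125,"y":-0.0336,"z":0,"wx":0,"wy":0,"wz":0},{"jaw":-0.285,"x":-0.0125,"y":-0.0336,"z":0,"wx":0,"wy":0,"wz":0},{"jaw":-0.285,"x":-0.0125,"y":-0.0336,"z":0,"wx":0,"wy":0,"wz":0},{"jaw":-0.285,"x":-0.0125,"y":-0.0336,"z":0,"wx":0,"wy":0,"wz":0},{"jaw":-0.285,"x":-0.0125,"y":-0.0336,"z":0,"wx":0,"wy":0,"wz":0},{"jaw":-0.285,"x":-0.0125,"y":-0.0336,"z":0,"wx":0,"wy":0,"wz":0},{"jaw":-0.285,"x":-0.0062,"y":-0.0168,"z":0,"wx":0,"wy":0,"wz":0}]'; python3 -m inch '[{"jaw":-0.285,"x":0,"y":0,"z":0.02,"wx":0,"wy":0,"wz":0},{"jaw":-0.285,"x":0,"y":0,"z":0,"wx":0,"wy":0,"wz":0},{"jaw":-0.285,"x":0,"y":0,"z":0,"wx":0,"wy":0,"wz":0},{"jaw":-0.285,"x":0,"y":0,"z":0,"wx":0,"wy":0,"wz":0}]'
python3 - <<'E'
from h import *
from cell import *
f=grab_frame("wrist");s=monitor.get_state();p=np.array(s["ee_pos"]);R=Ro.from_quat(s["eef_rot"]).as_matrix()
im=f["frame"];g=im.max(2);m=(g<45).astype(np.uint8);m[300:]=0
n,l,st,c=cv2.connectedComponentsWithStats(m)
for i in range(1,n):
    if st[i,4]>1500:
        k=max(cv2.findContours((l==i).astype(np.uint8),0,1)[0],key=len)[:,0,:]
        w=ray(f,k,.034);(cx,cy),r=cv2.minEnclosingCircle(w.astype(np.float32));d=np.array([cx,cy])-p[:2];print(st[i],cx,cy,r,"tool frame",d@R[:2,0],d@R[:2,1])
plan(s,[*p[:2],p[2]],-13.09);print(p)
cv2.imwrite("pics/l2.png",im)
E
```

```text
clock: 7.22
ee_pos: [0.4797, 0.0169, 0.0784]
eef_rot: [0.994, -0.113, -0.002, -0.001]
contact_force: [0.1, -0.4, -2.0]
width: 0.0547
grip_force: 9.4
clock: 7.55
ee_pos: [0.4817, 0.0131, 0.0598]
eef_rot: [0.993, -0.114, -0.001, -0.0]
contact_force: [-0.1, 0.4, -0.7]
width: 0.055
grip_force: 9.3
[ 507  116  127   68 3029] 0.519339919090271 -0.13317161798477173 0.033817630261182785 tool frame 0.0694094565554402 0.13376269402334062
[ 511  183   60   76 1652] 0.48454907536506653 -0.11243003606796265 0.023044614121317863 tool frame 0.030810206257277085 0.12148613490064249
[  76  254  100   46 1972] 0.5054092407226562 0.13087515532970428 0.029816674068570137 tool frame -0.004267508302789486 -0.12017916349684196
yaw now -13.16  wz -0.07  shift(after turn) mm [0. 0. 0.] tilt [-0. -0. -1.] F [-0.5  0.3 -0.2] w 0.05507763319585537 t 7.6
[0.48220507 0.0128802  0.06028966]
```

View pics/l2.png

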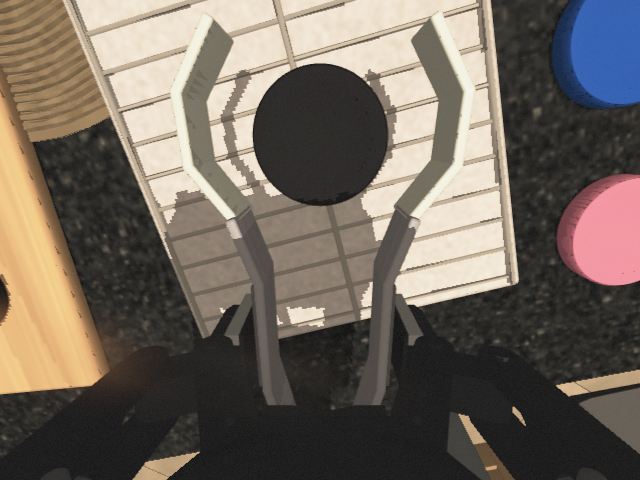

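The wrist view shows the lid between the open jaws: left edge (253,132), right edge (387,132), top (320,64), bottom (322,205).

```bash
python3 - <<'E'
from h import *
from cell import *
f=grab_frame("wrist");s=monitor.get_state();p=np.array(s["ee_pos"]);R=Ro.from_quat(s["eef_rot"]).as_matrix()
m=(f["frame"].max(2)<60).astype(np.uint8);m=cv2.morphologyEx(m,cv2.MORPH_OPEN,np.ones((9,9)));m[:, :240]=0;m[:,400:]=0;m[225:]=0
n,l,st,c=cv2.connectedComponentsWithStats(m);i=1+np.argmax(st[1:,4]);print(st[i])
k=max(cv2.findContours((l==i).astype(np.uint8),0,1)[0],key=len)[:,0,:]
w=ray(f,k,.034)-p[:2];q=np.c_[w@R[:2,0],w@R[:2,1]].astype(np.float32)*1e3;print(cv2.minEnclosingCircle(q),"want 78.2,0", "ee",p.round(4))
P=np.array([(172,95),(187,165),(474,93),(461,165)])
w=ray(f,P,p[2]+.0185+.026)-p[:2];print(np.c_[w@R[:2,0],w@R[:2,1]].mean(0)*1e3)
E
```

```text
[  253    65   134   141 14849]
((75.95875549316406, -1.8713107109069824), 36.38589096069336) want 78.2,0 ee [0.4825 0.0128 0.0606]
[77.97818504  0.27348703]
```

```bash
python3 -m inch '[{"jaw":-0.285,"x":-0.002,"y":-0.002,"z":0,"wx":0,"wy":0,"wz":0},{"jaw":-0.285,"x":0,"y":0,"z":0.015,"wx":0,"wy":0,"wz":0},{"jaw":-0.285,"x":0,"y":0,"z":0.015,"wx":0,"wy":0,"wz":0},{"jaw":-0.285,"x":0,"y":0,"z":0.01,"wx":0,"wy":0,"wz":0},{"jaw":-0.285,"x":0,"y":0,"z":0.008,"wx":0,"wy":0,"wz":0},{"jaw":-0.285,"x":0,"y":0,"z":0.005,"wx":0,"wy":0,"wz":0},{"jaw":-0.285,"x":0,"y":0,"z":0.002,"wx":0,"wy":0,"wz":0},{"jaw":-0.285,"x":0,"y":0,"z":0,"wx":0,"wy":0,"wz":0},{"jaw":-0.285,"x":0,"y":0,"z":0,"wx":0,"wy":0,"wz":0}]'
```

```text
clock: 8.4
ee_pos: [0.4809, 0.0158, 0.0055]
eef_rot: [0.993, -0.114, 0.0, 0.0]
contact_force: [0.4, 0.7, -1.4]
width: 0.0551
grip_force: 9.3
```

```bash
python3 -m inch '[{"jaw":-0.285,"x":0,"y":0,"z":0.0015,"wx":0,"wy":0,"wz":0},{"jaw":-0.2,"x":0,"y":0,"z":0,"wx":0,"wy":0,"wz":0},{"jaw":-0.14,"x":0,"y":0,"z":0,"wx":0,"wy":0,"wz":0},{"jaw":-0.09,"x":0,"y":0,"z":0,"wx":0,"wy":0,"wz":0},{"jaw":-0.09,"x":0,"y":0,"z":0,"wx":0,"wy":0,"wz":0},{"jaw":-0.09,"x":0,"y":0,"z":0,"wx":0,"wy":0,"wz":0}]';python3 -m inch '[{"jaw":-0.06,"x":0,"y":0,"z":0,"wx":0,"wy":0,"wz":0},{"jaw":-0.06,"x":0,"y":0,"z":0,"wx":0,"wy":0,"wz":0},{"jaw":-0.06,"x":0,"y":0,"z":0,"wx":0,"wy":0,"wz":0}]'
```

```text
clock: 8.9
ee_pos: [0.4805, 0.0159, 0.0037]
eef_rot: [0.993, -0.114, 0.0, -0.0]
contact_force: [-0.6, -0.1, -1.5]
width: 0.0467
grip_force: 13.3
clock: 9.15
ee_pos: [0.4805, 0.0159, 0.0037]
eef_rot: [0.993, -0.114, 0.0, 0.0]
contact_force: [-0.8, -0.0, -0.3]
width: 0.0456
grip_force: 24.3
```

```bash
python3 -m inch '[{"jaw":-0.052,"x":0,"y":0,"z":0,"wx":0,"wy":0,"wz":0},{"jaw":-0.052,"x":0,"y":0,"z":0,"wx":0,"wy":0,"wz":0},{"jaw":-0.052,"x":0,"y":0,"z":-0.005,"wx":0,"wy":0,"wz":0},{"jaw":-0.052,"x":0,"y":0,"z":-0.015,"wx":0,"wy":0,"wz":0},{"jaw":-0.052,"x":0,"y":0,"z":-0.02,"wx":0,"wy":0,"wz":0},{"jaw":-0.052,"x":0,"y":0,"z":-0.02,"wx":0,"wy":0,"wz":0},{"jaw":-0.052,"x":0,"y":0,"z":-0.02,"wx":0,"wy":0,"wz":0},{"jaw":-0.052,"x":0,"y":0,"z":-0.02,"wx":0,"wy":0,"wz":0},{"jaw":-0.052,"x":0,"y":0,"z":-0.01,"wx":0,"wy":0,"wz":0},{"jaw":-0.052,"x":0,"y":0,"z":0,"wx":0,"wy":0,"wz":0}]'; python3 -m inch '[{"jaw":-0.052,"x":0,"y":0,"z":0,"wx":0,"wy":0,"wz":0},{"jaw":-0.052,"x":0,"y":0,"z":0,"wx":0,"wy":0,"wz":0}]'
python3 - <<'E'
from h import *
from cell import *
f=grab_frame("wrist");s=monitor.get_state();p=np.array(s["ee_pos"]);R=Ro.from_quat(s["eef_rot"]).as_matrix()
m=(f["frame"].max(2)<50).astype(np.uint8);m=cv2.morphologyEx(m,cv2.MORPH_OPEN,np.ones((9,9)));m[:, :240]=0;m[:,400:]=0;m[225:]=0
n,l,st,c=cv2.connectedComponentsWithStats(m);i=1+np.argmax(st[1:,4]);print(st[i])
t=grab_frame("scene");u=proj(t,[p])[0].astype(int);o=u-[90,70]
cv2.imwrite("pics/l3.png",np.hstack([cv2.resize(f["frame"],(480,360)),cv2.resize(t["frame"][o[1]:o[1]+150,o[0]:o[0]+130],(312,360))]))
import pickle;pickle.dump((f,s),open("l3.pkl","wb"))
q=np.array([.0765,0]);plan(s,[*(np.array([.515,.248])-R[:2,:2]@q),p[2]],-13.1)
E
```

```text
clock: 9.98
ee_pos: [0.4823, 0.0156, 0.1163]
eef_rot: [0.993, -0.114, 0.003, 0.0]
contact_force: [0.8, -0.1, -1.6]
width: 0.0452
grip_force: 30.2
clock: 10.15
ee_pos: [0.4795, 0.0161, 0.1122]
eef_rot: [0.993, -0.114, -0.001, -0.0]
contact_force: [-1.7, 0.1, -1.9]
width: 0.0456
grip_force: 30.2
[361 101  36  48 881]
yaw now -13.10  wz 0.00  shift(after turn) mm [ -94.2 -233.9    0. ] tilt [-3.e-03  6.e-04 -1.e+00] F [ 0.3  0.1 -1.9] w 0.04590105990608034 t 10.2
```

View pics/l3.png

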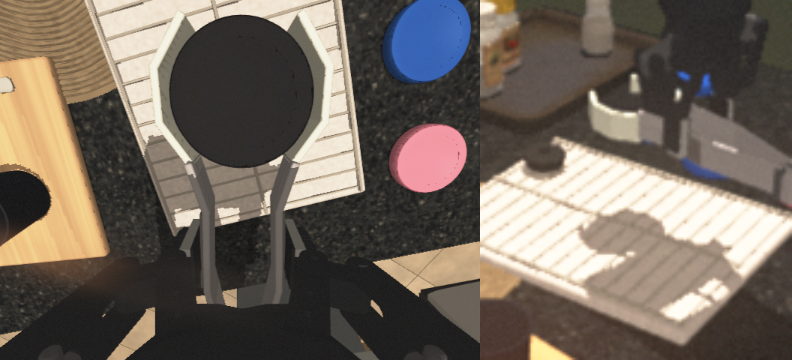

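The lid is held in the jaws, level and clear of the rack. In display pixels its left edge is at x=169, right at 314, top at y=15 and bottom at 167. That was the last picture I may view, so from here I work from numbers.

```bash
python3 - <<'E'
import pickle
from h import *
from cell import *
f,s=pickle.load(open("l3.pkl","rb"));p=np.array(s["ee_pos"]);R=Ro.from_quat(s["eef_rot"]).as_matrix()
P=np.array([(169,91),(314,91),(241,15),(241,167)])*4/3
w=ray(f,P,p[2]+.0185-.003+.015)-p[:2];q=np.c_[w@R[:2,0],w@R[:2,1]]*1e3;print(q.round(1).tolist())
L=np.array([q[2:,0].mean(),q[:2,1].mean()]);print("lid in tool",L)
# beaker from the wrist/top again
t=grab_frame("top");g=t["frame"].max(2);m=np.zeros_like(g);m[232:286,170:225]=g[232:286,170:225]<90
n,l,st,c=cv2.connectedComponentsWithStats(m);i=1+np.argmax(st[1:,4]);print(st[i],c[i])
k=max(cv2.findContours((l==i).astype(np.uint8),0,1)[0],key=len)[:,0,:].astype(float)
# model-fit: silhouette of a cylinder (mouth r .0345 z .074 and base z .014, unknown base radius)
from scipy.optimize import minimize
a=np.linspace(0,2*np.pi,60)
def sil(v):
    X=np.r_[np.c_[v[0]+.0345*np.cos(a),v[1]+.0345*np.sin(a),0*a+.074],np.c_[v[0]+v[2]*np.cos(a),v[1]+v[2]*np.sin(a),0*a+.014]]
    h=cv2.convexHull(proj(t,X).astype(np.float32));M=np.zeros((480*4,640*4),np.uint8);cv2.fillPoly(M,[(h*4+1.5).round().astype(np.int32)],1);return M
T=cv2.resize((l==i).astype(np.uint8),None,fx=4,fy=4,interpolation=cv2.INTER_NEAREST)
r=minimize(lambda v:(sil(v)!=T).sum(),[.515,.248,.03],method="Nelder-Mead",options=dict(initial_simplex=[[.515,.248,.03],[.523,.248,.03],[.515,.24,.03],[.515,.248,.024]]));print(r.x,r.fun,T.sum())
s=monitor.get_state();plan(s,[*(r.x[:2]-R[:2,:2]@L/1e3),p[2]],-13.1)
E
```

```text
[[82.3, -36.4], [82.2, 35.9], [115.2, -0.4], [43.5, -0.6]]
lid in tool [79.30190714 -0.21633712]
[180 243  38  34 971] [198.25952626 260.03707518]
[0.51605856 0.25015549 0.02603374] 842.0 15536
yaw now -13.10  wz 0.00  shift(after turn) mm [-9.67e+01 -2.36e+02  2.00e-01] tilt [-2.7e-03  6.0e-04 -1.0e+00] F [-0.3 -0.7 -0.9] w 0.045545053076211976 t 10.3
```

```bash
python3 -m inch '[{"jaw":-0.052,"x":-0.0053,"y":-0.013,"z":0,"wx":0,"wy":0,"wz":0},{"jaw":-0.052,"x":-0.0107,"y":-0.0261,"z":0,"wx":0,"wy":0,"wz":0},{"jaw":-0.052,"x":-0.0107,"y":-0.0261,"z":0,"wx":0,"wy":0,"wz":0},{"jaw":-0.052,"x":-0.0107,"y":-0.0261,"z":0,"wx":0,"wy":0,"wz":0},{"jaw":-0.052,"x":-0.0107,"y":-0.0261,"z":0,"wx":0,"wy":0,"wz":0},{"jaw":-0.052,"x":-0.0107,"y":-0.0261,"z":0,"wx":0,"wy":0,"wz":0},{"jaw":-0.052,"x":-0.0107,"y":-0.0261,"z":0,"wx":0,"wy":0,"wz":0},{"jaw":-0.052,"x":-0.0107,"y":-0.0261,"z":0,"wx":0,"wy":0,"wz":0},{"jaw":-0.052,"x":-0.0107,"y":-0.0261,"z":0,"wx":0,"wy":0,"wz":0},{"jaw":-0.052,"x":-0.0053,"y":-0.013,"z":0,"wx":0,"wy":0,"wz":0}]'; python3 -m inch '[{"jaw":-0.052,"x":0,"y":0,"z":0.01,"wx":0,"wy":0,"wz":0},{"jaw":-0.052,"x":0,"y":0,"z":0.005,"wx":0,"wy":0,"wz":0},{"jaw":-0.052,"x":0,"y":0,"z":0,"wx":0,"wy":0,"wz":0},{"jaw":-0.052,"x":0,"y":0,"z":0,"wx":0,"wy":0,"wz":0},{"jaw":-0.052,"x":0,"y":0,"z":0,"wx":0,"wy":0,"wz":0}]'
python3 - <<'E'
from h import *
from cell import *
s=monitor.get_state();p=np.array(s["ee_pos"]);R=Ro.from_quat(s["eef_rot"]).as_matrix()
plan(s,[*(np.array([.5158,.2495])-R[:2,:2]@[.0793,-.0002]),p[2]],-13.1);print(p,s["grip_force"])
# lid + beaker as seen from scene & top
for n in("scene","top"):
    t=grab_frame(n);L=p[:2]+R[:2,:2]@[.0793,-.0002]
    print(n,"lid expected px",proj(t,[[*L,p[2]+.0155+.0075]]).round(0),"mouth px",proj(t,[[.5158,.2495,.074]]).round(0));cv2.imwrite(f"pics/p_{n}.png",t["frame"])
    g=t["frame"].max(2);u=proj(t,[[*L,p[2]+.023]])[0].astype(int);m=(g<60).astype(np.uint8);k=45;m2=np.zeros_like(m);m2[u[1]-k:u[1]+k,u[0]-k:u[0]+k]=m[u[1]-k:u[1]+k,u[0]-k:u[0]+k]
    nn,l,st,c=cv2.connectedComponentsWithStats(m2)
    print([(st[i].tolist(),c[i].round(1).tolist()) for i in range(1,nn) if st[i,4]>150])
E
```

```text
clock: 11.13
ee_pos: [0.4387, 0.2687, 0.1127]
eef_rot: [0.994, -0.113, -0.001, -0.0]
contact_force: [0.6, -1.0, -1.4]
width: 0.0456
grip_force: 30.3
clock: 11.55
ee_pos: [0.4401, 0.2655, 0.0983]
eef_rot: [0.993, -0.115, -0.0, 0.0]
contact_force: [0.3, -0.1, -1.1]
width: 0.0455
grip_force: 30.3
yaw now -13.18  wz -0.08  shift(after turn) mm [-2.  -1.5  0. ] tilt [-6.e-04 -3.e-04 -1.e+00] F [ 0.3 -0.1 -1.1] w 0.04553543005074671 t 11.55
[0.44011286 0.26549088 0.09830034] 30.305583147564903
scene lid expected px [[260. 277.]] mouth px [[261. 299.]]
[([256, 231, 49, 39, 625], [277.8, 241.4])]
top lid expected px [[192. 255.]] mouth px [[198. 260.]]
[([147, 210, 9, 35, 212], [149.9, 224.1]), ([153, 237, 57, 63, 2016], [181.8, 266.1])]
```

```bash
python3 - <<'E'
import cv2,numpy as np
g=cv2.imread("pics/p_scene.png").max(2)
for r in range(258,342,3): print(r,' '.join('%3d'%v for v in g[r,216:310:3]))
E
```

```text
258 193 189 189 196 202 193 230 225 255 255 110  82  83  68  70  88  92 100  60  58  56  64  58  59  61  62  65  64  67  68  70  68
261 198 203 195 194 176 178 250 255 255 213 167  78  71  57  55  63 106  67  61  60  62  61  63  59  58 109  71  69  64  70  67  73
264 188 184 183 183 197 182 180 239 232 255 255  66  73  59  57  60  90  61  60  64 117  65  62  63 177 229 241  68  70  72  67  72
267 179 182 185 191 184 183 192 240 197 161  89  63  80  58  60  58  72  61  62  65  60  62  65  72 254 255 255  82  67  72  73  77
270 192 187 194 189 192 186 210 244 193  66  70  68  60  58  61  60  62  61  60  64  63  66  65 145 255 255 226  75  70  70  72 151
273 192 188 194 194 194 195 202 255 104  70  73  64  63  65  59  63  63  62  64  67  65  69  59 118 255 250 244  66  65  92  73 255
276 195 193 191 189 189 191 191 183 255 190  61  68  67  64  62  65  64  63  62  56  67  63 117 133 138 249 245  71  69  81  99 248
279 195 187 193 187 195 200 194 180 180 239 255 255 255  66  64  59  65  63  62  66  67  68 129 131 142 140 130  72  70  75 101 255
282 191 193 205 202 199 193 190 183 183 186 
[... 1895 characters left out ...]
 255 255 254 253 254 255 255 255 255 255
327 255 255 255 255 255 255 255 170 174 180  83  65  69  66  71  73  72  68  66  65 119 167 255 255 255 255 254 254 254 255 255 255
330 255 255 255 255 255 255 255 184 176 172 129  64  67  72  67  67  67  71  68  71 173 165 174 232 255 255 255 255 255 255 255 255
333 255 255 255 255 255 255 255 172 175 187 174 140  69  67  70  70  68  67 105 178 178 174 169 165 162 168 222 255 200 162 180 255
336 255 255 255 255 255 255 255 255 173 170 185 178 173 164 156 161 167 176 175 177 174 175 178 172 173 163 165 164 167 167 168 178
339 255 255 255 255 255 255 255 255 255 175 172 178 183 172 177 174 175 182 179 173 176 175 176 177 175 176 166 164 163 166 175 173
```

The scene columns agree: the beaker is at 243–277 and the lid is centred at about 261. I'll correct by (-2, -1.5) mm and lower it.

```bash
python3 -m inch '[{"jaw":-0.052,"x":-0.002,"y":-0.0015,"z":0,"wx":0,"wy":0,"wz":0},{"jaw":-0.052,"x":0,"y":0,"z":0.01,"wx":0,"wy":0,"wz":0},{"jaw":-0.052,"x":0,"y":0,"z":0.01,"wx":0,"wy":0,"wz":0},{"jaw":-0.052,"x":0,"y":0,"z":0.008,"wx":0,"wy":0,"wz":0},{"jaw":-0.052,"x":0,"y":0,"z":0.005,"wx":0,"wy":0,"wz":0},{"jaw":-0.052,"x":0,"y":0,"z":0,"wx":0,"wy":0,"wz":0},{"jaw":-0.052,"x":0,"y":0,"z":0,"wx":0,"wy":0,"wz":0},{"jaw":-0.052,"x":0,"y":0,"z":0,"wx":0,"wy":0,"wz":0}]'; python3 -m inch '[{"jaw":-0.052,"x":0,"y":0,"z":0.002,"wx":0,"wy":0,"wz":0},{"jaw":-0.052,"x":0,"y":0,"z":0.001,"wx":0,"wy":0,"wz":0},{"jaw":-0.052,"x":0,"y":0,"z":0,"wx":0,"wy":0,"wz":0},{"jaw":-0.052,"x":0,"y":0,"z":0,"wx":0,"wy":0,"wz":0}]'
```

```text
clock: 12.32
ee_pos: [0.4386, 0.2684, 0.0658]
eef_rot: [0.993, -0.114, 0.0, -0.0]
contact_force: [0.2, -0.1, -1.4]
width: 0.0455
grip_force: 30.3
clock: 12.65
ee_pos: [0.4384, 0.2684, 0.0627]
eef_rot: [0.993, -0.114, 0.0, -0.0]
contact_force: [-0.1, -0.6, -1.2]
width: 0.0454
grip_force: 30.3
```

```bash
for i in 1 ; do python3 -m inch '[{"jaw":-0.052,"x":0,"y":0,"z":0.0015,"wx":0,"wy":0,"wz":0},{"jaw":-0.052,"x":0,"y":0,"z":0,"wx":0,"wy":0,"wz":0},{"jaw":-0.052,"x":0,"y":0,"z":0,"wx":0,"wy":0,"wz":0}]'; python3 -m inch '[{"jaw":-0.052,"x":0,"y":0,"z":0.001,"wx":0,"wy":0,"wz":0},{"jaw":-0.052,"x":0,"y":0,"z":0,"wx":0,"wy":0,"wz":0},{"jaw":-0.052,"x":0,"y":0,"z":0,"wx":0,"wy":0,"wz":0}]'; done
```

```text
clock: 12.9
ee_pos: [0.4383, 0.2683, 0.061]
eef_rot: [0.993, -0.114, -0.0, 0.0]
contact_force: [0.2, -0.1, -1.3]
width: 0.0458
grip_force: 30.3
clock: 13.15
ee_pos: [0.4383, 0.2683, 0.06]
eef_rot: [0.993, -0.114, -0.0, 0.0]
contact_force: [-0.2, -0.4, -1.0]
width: 0.0455
grip_force: 30.3
```

```bash
python3 -m inch '[{"jaw":-0.052,"x":0,"y":0,"z":0.001,"wx":0,"wy":0,"wz":0},{"jaw":-0.052,"x":0,"y":0,"z":0,"wx":0,"wy":0,"wz":0},{"jaw":-0.052,"x":0,"y":0,"z":0,"wx":0,"wy":0,"wz":0}]'
```

```text
clock: 13.4
ee_pos: [0.4383, 0.2683, 0.059]
eef_rot: [0.993, -0.114, -0.0, 0.0]
contact_force: [-0.6, -0.0, -1.7]
width: 0.0453
grip_force: 30.3
```

```bash
python3 -m inch '[{"jaw":-0.052,"x":0,"y":0,"z":0.001,"wx":0,"wy":0,"wz":0},{"jaw":-0.052,"x":0,"y":0,"z":0,"wx":0,"wy":0,"wz":0},{"jaw":-0.052,"x":0,"y":0,"z":0,"wx":0,"wy":0,"wz":0}]'; python3 -m inch '[{"jaw":-0.052,"x":0,"y":0,"z":0.001,"wx":0,"wy":0,"wz":0},{"jaw":-0.052,"x":0,"y":0,"z":0,"wx":0,"wy":0,"wz":0},{"jaw":-0.052,"x":0,"y":0,"z":0,"wx":0,"wy":0,"wz":0}]'
```

```text
clock: 13.65
ee_pos: [0.4385, 0.2684, 0.0582]
eef_rot: [0.993, -0.114, 0.0, -0.0]
contact_force: [-0.4, -0.6, 0.2]
width: 0.0454
grip_force: 30.4
clock: 13.9
ee_pos: [0.4385, 0.2684, 0.0574]
eef_rot: [0.993, -0.114, 0.0, -0.0]
contact_force: [-0.9, -0.0, 2.3]
width: 0.0453
grip_force: 30.5
```

Contact came at the predicted height, with about 3.5 N of press. I'll ease the squeeze off.

```bash
python3 -m inch '[{"jaw":-0.07,"x":0,"y":0,"z":0,"wx":0,"wy":0,"wz":0},{"jaw":-0.09,"x":0,"y":0,"z":0,"wx":0,"wy":0,"wz":0},{"jaw":-0.12,"x":0,"y":0,"z":0,"wx":0,"wy":0,"wz":0},{"jaw":-0.16,"x":0,"y":0,"z":0,"wx":0,"wy":0,"wz":0},{"jaw":-0.22,"x":0,"y":0,"z":0,"wx":0,"wy":0,"wz":0},{"jaw":-0.285,"x":0,"y":0,"z":0,"wx":0,"wy":0,"wz":0},{"jaw":-0.285,"x":0,"y":0,"z":0,"wx":0,"wy":0,"wz":0},{"jaw":-0.285,"x":0,"y":0,"z":0,"wx":0,"wy":0,"wz":0},{"jaw":-0.285,"x":0,"y":0,"z":0,"wx":0,"wy":0,"wz":0},{"jaw":-0.285,"x":0,"y":0,"z":0,"wx":0,"wy":0,"wz":0}]'
python3 - <<'E'
from h import *
from cell import *
f=grab_frame("wrist");s=monitor.get_state();p=np.array(s["ee_pos"]);R=Ro.from_quat(s["eef_rot"]).as_matrix()
im=f["frame"];cv2.imwrite("pics/r1.png",im);g=im.max(2)
u=proj(f,[[*(p[:2]+R[:2,:2]@[.0793,0]),.089]])[0].round().astype(int);print(u)
print("row",' '.join('%d'%v for v in g[u[1],150:490:5]));print("col",' '.join('%d'%v for v in g[0:300:5,u[0]]))
E
```

```text
clock: 14.73
ee_pos: [0.4384, 0.2683, 0.0571]
eef_rot: [0.993, -0.114, 0.0, -0.0]
contact_force: [0.5, -0.4, -2.0]
width: 0.0549
grip_force: 9.3
[323 129]
row 244 243 239 238 236 235 245 242 112 126 127 124 152 241 241 35 48 49 49 51 49 50 53 51 51 50 52 49 51 50 47 51 52 53 51 49 49 48 48 48 50 48 48 46 46 47 48 51 45 49 49 50 47 48 244 244 241 113 115 113 113 115 243 245 46 44 35 42
col 243 243 243 241 49 47 49 50 49 49 49 47 47 49 46 45 49 46 48 51 49 50 45 50 48 50 50 53 51 52 50 47 33 29 31 32 31 34 32 32 34 33 30 32 27 147 145 146 147 147 144 146 145 143 123 32 27 30 33 40
```

The tongs are clear of the lid all round: lid columns 225–418, board visible on both sides, and spring force only. Raising straight up, then checking the lid.

```bash
python3 -m inch '[{"jaw":-0.285,"x":0,"y":0,"z":-0.005,"wx":0,"wy":0,"wz":0},{"jaw":-0.285,"x":0,"y":0,"z":-0.01,"wx":0,"wy":0,"wz":0},{"jaw":-0.285,"x":0,"y":0,"z":-0.015,"wx":0,"wy":0,"wz":0},{"jaw":-0.285,"x":0,"y":0,"z":-0.015,"wx":0,"wy":0,"wz":0},{"jaw":-0.285,"x":0,"y":0,"z":-0.015,"wx":0,"wy":0,"wz":0},{"jaw":-0.285,"x":0,"y":0,"z":-0.01,"wx":0,"wy":0,"wz":0},{"jaw":-0.285,"x":0,"y":0,"z":0,"wx":0,"wy":0,"wz":0},{"jaw":-0.285,"x":0,"y":0,"z":0,"wx":0,"wy":0,"wz":0}]'
python3 -m inch '[{"jaw":-0.285,"x":0.007,"y":0.018,"z":0,"wx":0,"wy":0,"wz":0},{"jaw":-0.285,"x":0.0141,"y":0.036,"z":0,"wx":0,"wy":0,"wz":0},{"jaw":-0.285,"x":0.0141,"y":0.036,"z":0,"wx":0,"wy":0,"wz":0},{"jaw":-0.285,"x":0.0141,"y":0.036,"z":0,"wx":0,"wy":0,"wz":0},{"jaw":-0.285,"x":0.0141,"y":0.036,"z":0,"wx":0,"wy":0,"wz":0},{"jaw":-0.285,"x":0.0141,"y":0.036,"z":0,"wx":0,"wy":0,"wz":0},{"jaw":-0.285,"x":0.0141,"y":0.036,"z":0,"wx":0,"wy":0,"wz":0},{"jaw":-0.285,"x":0.0141,"y":0.036,"z":0,"wx":0,"wy":0,"wz":0},{"jaw":-0.285,"x":0.0141,"y":0.036,"z":0,"wx":0,"wy":0,"wz":0},{"jaw":-0.285,"x":0.0141,"y":0.036,"z":0,"wx":0,"wy":0,"wz":0}]'
python3 -m inch '[{"jaw":-0.285,"x":0.0141,"y":0.036,"z":0,"wx":0,"wy":0,"wz":0},{"jaw":-0.285,"x":0.0141,"y":0.036,"z":0,"wx":0,"wy":0,"wz":0},{"jaw":-0.285,"x":0.0141,"y":0.036,"z":0,"wx":0,"wy":0,"wz":0},{"jaw":-0.285,"x":0.0141,"y":0.036,"z":0,"wx":0,"wy":0,"wz":0},{"jaw":-0.285,"x":0.0141,"y":0.036,"z":0,"wx":0,"wy":0,"wz":0},{"jaw":-0.285,"x":0.007,"y":0.018,"z":0,"wx":0,"wy":0,"wz":0},{"jaw":-0.285,"x":0,"y":0,"z":0,"wx":0,"wy":0,"wz":0},{"jaw":-0.285,"x":0,"y":0,"z":0,"wx":0,"wy":0,"wz":0}]'
python3 - <<'E'
from h import *
from cell import *
s=monitor.get_state();plan(s,[.5228,-.306,-.0185],-13.08)
import pickle
t=grab_frame("top");g=t["frame"].max(2);cv2.imwrite("pics/e_top.png",t["frame"])
m=np.zeros_like(g);m[225:290,170:230]=g[225:290,170:230]<90
n,l,st,c=cv2.connectedComponentsWithStats(m);i=1+np.argmax(st[1:,4]);print(st[i],c[i])
for x,y in((.5158,.2495),): 
    a=np.linspace(0,2*np.pi,60);q=proj(t,np.c_[x+.037*np.cos(a),y+.037*np.sin(a),0*a+.089]);print("expected lid box",q.min(0),q.max(0))
for r in range(236,284,3): print(r,' '.join('%3d'%v for v in g[r,172:226:2]))
E
```

```text
clock: 15.45
ee_pos: [0.4388, 0.2685, 0.1279]
eef_rot: [0.993, -0.114, 0.001, -0.0]
contact_force: [-1.1, 0.8, -0.9]
width: 0.0549
grip_force: 9.4
clock: 16.28
ee_pos: [0.4904, -0.0967, 0.1259]
eef_rot: [0.993, -0.114, -0.001, -0.0]
contact_force: [0.6, 0.0, -1.3]
width: 0.055
grip_force: 9.4
clock: 16.95
ee_pos: [0.5211, -0.3057, 0.1255]
eef_rot: [0.993, -0.115, -0.001, -0.001]
contact_force: [-0.7, 0.9, -1.3]
width: 0.0548
grip_force: 9.3
yaw now -13.20  wz -0.12  shift(after turn) mm [ 1.70e+00 -1.00e-01  1.44e+02] tilt [-0.0019  0.0021 -1.    ] F [-0.7  0.9 -1.3] w 0.05479289805521422 t 16.95
[ 179  241   39   37 1127] [197.55279503 259.30789707]
expected lid box [176.84047887 240.09024991] [214.45148308 277.30373879]
236 252 252 253 254 253 254 253 253 253 254 254 253 254 254 254 253 254 254 254 254 254 254 254 253 252 249 250
239 252 253 254 254 253 254 253 254 253 255 255 255 255 255 255 255 255 254 254 253 254 254 254 252 253 249 251
242 252 253 254 254 253 254 254 255 255  84  18  23  31  32  23  22 228 255 255 253 254 254 254 252 251 250 250
245 253 253 254 253 253 255 185 
[... 723 characters left out ...]
  39  26   5 157 255 249 253
266 254 254 254 255  31  35  36  35  32  35  35  37  38  29  33  29  32  32  33  36  30  16  15 146 255 250 253
269 254 254 253 255 255  25  33  36  36  34  30  34  36  33  28  33  35  36  35  29  22  11 160 219 253 249 253
272 254 254 253 253 255 255  22  27  33  35  36  35  33  35  33  37  38  40  28  17  27 149 219 255 249 250 252
275 254 254 253 253 254 254 255 255 119  27  27  34  38  38  36  28  17  17  73 127 219 255 254 254 249 252 252
278 254 254 253 253 254 253 254 254 255 255 255 255 230 233 167 168 170 236 225 255 253 253 253 254 248 252 253
281 254 254 253 253 254 254 254 254 254 254 254 254 254 254 255 255 255 255 253 253 253 253 253 254 248 252 254
```

The lid sits on the mouth: top-view disc at columns 179–215 from row 241, against an expected 177–214 from row 240. Now I lay the tongs down.

```bash
python3 -m inch '[{"jaw":-0.285,"x":0.001,"y":0,"z":0.02,"wx":0,"wy":0,"wz":0},{"jaw":-0.285,"x":0,"y":0,"z":0.03,"wx":0,"wy":0,"wz":0},{"jaw":-0.285,"x":0,"y":0,"z":0.03,"wx":0,"wy":0,"wz":0},{"jaw":-0.285,"x":0,"y":0,"z":0.025,"wx":0,"wy":0,"wz":0},{"jaw":-0.285,"x":0,"y":0,"z":0.018,"wx":0,"wy":0,"wz":0},{"jaw":-0.285,"x":0,"y":0,"z":0.01,"wx":0,"wy":0,"wz":0},{"jaw":-0.285,"x":0,"y":0,"z":0.004,"wx":0,"wy":0,"wz":0},{"jaw":-0.285,"x":0,"y":0,"z":0,"wx":0,"wy":0,"wz":0},{"jaw":-0.285,"x":0,"y":0,"z":0,"wx":0,"wy":0,"wz":0},{"jaw":-0.285,"x":0,"y":0,"z":0,"wx":0,"wy":0,"wz":0}]'
```

```text
clock: 17.83
ee_pos: [0.524, -0.3064, -0.0082]
eef_rot: [0.993, -0.114, 0.001, 0.001]
contact_force: [-0.0, -0.1, -1.3]
width: 0.0551
grip_force: 9.4
```

```bash
python3 -m inch '[{"jaw":-0.285,"x":0,"y":0,"z":0.003,"wx":0,"wy":0,"wz":0},{"jaw":-0.285,"x":0,"y":0,"z":0,"wx":0,"wy":0,"wz":0},{"jaw":-0.285,"x":0,"y":0,"z":0,"wx":0,"wy":0,"wz":0}]'
```

```text
clock: 18.08
ee_pos: [0.523, -0.3059, -0.0125]
eef_rot: [0.993, -0.114, 0.0, 0.0]
contact_force: [0.1, 0.5, -1.1]
width: 0.0548
grip_force: 9.4
```

```bash
python3 -m inch '[{"jaw":-0.285,"x":0,"y":0,"z":0.003,"wx":0,"wy":0,"wz":0},{"jaw":-0.285,"x":0,"y":0,"z":0.0015,"wx":0,"wy":0,"wz":0},{"jaw":-0.285,"x":0,"y":0,"z":0,"wx":0,"wy":0,"wz":0},{"jaw":-0.285,"x":0,"y":0,"z":0,"wx":0,"wy":0,"wz":0}]'
```

```text
clock: 18.42
ee_pos: [0.5228, -0.3058, -0.0175]
eef_rot: [0.993, -0.114, -0.0, -0.0]
contact_force: [0.2, 0.0, 0.1]
width: 0.0547
grip_force: 9.4
```

```bash
python3 -m inch '[{"jaw":-0.285,"x":0,"y":0,"z":0.0012,"wx":0,"wy":0,"wz":0},{"jaw":-0.285,"x":0,"y":0,"z":0,"wx":0,"wy":0,"wz":0},{"jaw":-0.285,"x":0,"y":0,"z":0,"wx":0,"wy":0,"wz":0}]'
```

```text
clock: 18.67
ee_pos: [0.5231, -0.3059, -0.0184]
eef_rot: [0.993, -0.114, 0.0, 0.0]
contact_force: [0.2, -0.3, 1.2]
width: 0.055
grip_force: 9.4
```

Touching the worktop. I'll let the tongs out slowly, open fully, and withdraw straight up.

```bash
python3 -m inch '[{"jaw":-0.33,"x":0,"y":0,"z":0,"wx":0,"wy":0,"wz":0},{"jaw":-0.38,"x":0,"y":0,"z":0,"wx":0,"wy":0,"wz":0},{"jaw":-0.43,"x":0,"y":0,"z":0,"wx":0,"wy":0,"wz":0},{"jaw":-0.6,"x":0,"y":0,"z":0,"wx":0,"wy":0,"wz":0},{"jaw":-1,"x":0,"y":0,"z":0,"wx":0,"wy":0,"wz":0},{"jaw":-1,"x":0,"y":0,"z":0,"wx":0,"wy":0,"wz":0},{"jaw":-1,"x":0,"y":0,"z":0,"wx":0,"wy":0,"wz":0},{"jaw":-1,"x":0,"y":0,"z":0,"wx":0,"wy":0,"wz":0}]' && python3 -m inch '[{"jaw":-1,"x":0,"y":0,"z":-0.01,"wx":0,"wy":0,"wz":0},{"jaw":-1,"x":0,"y":0,"z":-0.02,"wx":0,"wy":0,"wz":0},{"jaw":-1,"x":0,"y":0,"z":-0.03,"wx":0,"wy":0,"wz":0},{"jaw":-1,"x":0,"y":0,"z":-0.03,"wx":0,"wy":0,"wz":0},{"jaw":-1,"x":0,"y":0,"z":-0.03,"wx":0,"wy":0,"wz":0},{"jaw":-1,"x":0,"y":0,"z":0,"wx":0,"wy":0,"wz":0},{"jaw":-1,"x":0,"y":0,"z":0,"wx":0,"wy":0,"wz":0},{"jaw":-1,"x":0,"y":0,"z":0,"wx":0,"wy":0,"wz":0}]'
python3 - <<'E'
import pickle
from h import *
from cell import *
d=pickle.load(open("f0.pkl","rb"))
t=grab_frame("scene");g=t["frame"].max(2)
for r in range(279,336,4): print(r,' '.join('%3d'%v for v in g[r,231:291:2]))
w=grab_frame("wrist");p=monitor.get_state()["ee_pos"]
# tongs flat: compare bright pixels in the wrist view with those predicted from the initial jaw corners
for o in d["top"],: pass
n=grab_frame("top")["frame"].astype(int);m=np.abs(n-d["top"]["frame"].astype(int)).max(2)[195:225,440:505]>80;print("changed px at jaws",m.sum())
cv2.imwrite("pics/f_w.png",w["frame"]);print(p)
E
```

```text
clock: 19.33
ee_pos: [0.523, -0.3058, -0.0185]
eef_rot: [0.993, -0.114, 0.0, 0.0]
contact_force: [-1.5, 0.4, 0.3]
width: 0.0854
grip_force: 0.0
clock: 20.0
ee_pos: [0.5226, -0.3055, 0.1014]
eef_rot: [0.993, -0.114, -0.0, -0.0]
contact_force: [0.8, -0.4, -0.7]
width: 0.0854
grip_force: 0.0
279 186 184 180 179 170 174 185 184 184 185 174 186 192 189 186 172 184 182 181 178 175 177 192 224 247 254 255 251 195 216
283 179 179 174 181 168 179 185 183 185 184 130 123  77  83  79  74  74  80  80  88 133 106  84 101 130 163 174 191 215 247
287 188 176 200 255 255 255 251 128  77  74  74  76  76  79  74  74  80  75  83  82  81  81  81  81  86  79  76  80  96 142
291 251 252 252 253 255 166  72  76  77  75  77  76  80  80  79  81  79  80  80  78  81  81  81  81  85  81  83  85  88  84
295 249 250 249 250 215  76  72  71  76  77  77  72  81  77  80  78  79  77  81  78  81  80  82  86  82  78  83  90  90  85
299 247 255 255 254 237  75  78  77  74  77  76  75  75  77  77  80  76  84  78  78  78  85  81  81  74  75  82  77  85  88
303 254 254 254 254 255  92  64  69  72  79  75  79  77  77  79  8
[... 409 characters left out ...]
 254 254 254 254 255
319 254 254 254 254 254 255 251  74  69  71  70  72  70  71  74  67  72  72  71  73  73  74  68 224 253 250 251 253 253 254
323 254 254 254 255 255 191 163  83  66  71  68  71  72  72  72  73  69  73  72  70  74  71  72 138 255 254 254 253 251 251
327 254 255 255 254 226 160 167 123  67  69  70  68  71  73  71  74  75  73  71  72  72  71  77 146 253 254 253 254 254 254
331 254 254 254 255 239 166 160 165 119  69  71  72  68  69  69  72  72  73  74  69  71 119 162 252 254 253 253 253 253 253
335 254 254 254 254 255 254 170 171 167 163 160 134 107  83  78  80 103 119 153 162 181 194 255 255 255 254 254 254 253 253
changed px at jaws 88
[ 0.52192455 -0.30494117  0.09982421]
```

```bash
python3 - <<'E'
from h import *
from cell import *
f=grab_frame("wrist");s=monitor.get_state();p=np.array(s["ee_pos"]);R=Ro.from_quat(s["eef_rot"]).as_matrix()
a=f["frame"].astype(int);m=((a.min(2)>150)&(a.max(2)-a.min(2)<60)).astype(np.uint8);m[240:]=0
n,l,st,c=cv2.connectedComponentsWithStats(m)
for i in range(1,n):
    if st[i,4]>150 and st[i,0]>180 and st[i,0]<440:
        v,u=np.nonzero(l==i);w=ray(f,np.c_[u,v],.027)-p[:2];x=w@R[:2,0]*1e3;y=w@R[:2,1]*1e3;print(st[i],x.min().round(1),x.max().round(1),y.min().round(1),y.max().round(1))
E
```

```text
[241  81  32 101 624] 49.0 112.4 -54.5 -35.7
[361  80  46 146 834] 17.6 112.8 26.9 54.7
```

The jaws measure 109 mm over the outside at a height of 27 mm, symmetric about the tool, so the tongs lie flat, sprung open and let go. The lid is centred on the beaker. Handing in.

```bash
python3 -c "
from cell import close_job
print(close_job())"
```

```text
the job is handed in; nothing more can be done
None
```

The job is handed in at about 20 s on the robot clock: the cameras show the lid level and centred on the beaker, and the tongs lying flat and let go at their original spot, though no verdict was returned and I did not re-measure the stopper or teaspoon.

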